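Lock the lid on the coin-cell tester

TASK

The lid of the round chrome battery tester is resting loose on top of its spring, with a coin cell inside. Set your fingers on both sides of the lid's bar, press lightly and turn the lid clockwise (seen from above) until it drops into its slots, then keep it pressed and turn it on until it is locked and stays down by itself when you let go. Never bear hard on the lid, wrench it against its stop or clamp its bar hard, and leave the keys, fob, spudger and power brick where they lie.

Things in the scene. Friction and masses are not known exactly. Their poses are not given: they have to be found in the camera images.
- tester_rim (a point): centre of the tester's open top rim, 40 mm above the counter. Round chrome pot fixed to the counter, 92 mm across, 40 high, a low black meter box (28 mm high) on its x- side. Hidden in its mouth are three slots 120 degrees apart; how they are turned differs each time and cannot be told from this frame or seen under the lid
- lid: the loose lid, about 0.12 kg; origin at the centre of the underside of its disc, z up. Aluminium disc 80 mm across, 8 thick; black bar across its top along the lid's x, 62 long, 12 wide, 18 high. A round stem guides it in the mouth (1.5 mm side clearance). Origin height: loose 54 mm, locked and let go 45 mm; let go unlocked it springs back to 49 mm or more
- lid_bar_top (a point): centre of the bar's top face, 26 mm above the lid's origin. Before it drops, the lid may be let go and taken again; from start to stop it turns 1 to 2.4 rad clockwise
- lid_lugs (a point): point on the lid's axis level with the underside of its three lugs, 22 mm below its origin. After 17 to 100 degrees of clockwise turning the lugs meet the slots (window about 10 degrees): the lid sinks 3 to 4 mm by its weight, then needs 3 to 4 N (rising spring) to go 10 mm below its loose height; 13 mm is the end. Only part-way down, turning on jams it
- cell (a point): top of the coin cell on its sprung seat under the lid, tester axis. With the lid held 10 mm or more below its loose height it turns on 34 to 44 degrees clockwise to a hard stop; in the last 8 degrees before the stop it is locked and stays down when let go. At the stop the turning moment rises steeply from nearly nothing: 0.2 N m is enough to feel it, over 0.5 N m is wrenching
- key_a: brass valet key lying flat, 56 x 24 x 4 mm; origin at the centre of its underside; a bystander, leave it
- key_b: second brass valet key, as the first; origin at the centre of its underside; a bystander, leave it
- fob: glossy white fob shell, 70 x 36 x 13 mm; origin at the centre of its underside; a bystander, leave it
- spudger: black plastic spudger (flat pry stick), 135 mm long, 12 wide, 6 high; origin at the centre of its underside; a bystander, leave it
- brick: beige power brick with a green rocker switch, 110 x 55 x 39 mm; origin at the centre of its underside; a bystander, leave it
There are look-alikes about, which are no part of the job. Of the things that look like the part that bears tester_rim, the smallest one is meant.

How it is judged (in metres and radians):
On the way:
1. the lid has dropped into its slots and is pressed down (height (world z) of lid below 0.0465 m), for 0.1 s.
At the end, for the whole second after the job is handed in: the lid, let go, stays locked down by itself: origin 40 to 47.5 mm above the counter, within 4 mm of the tester's axis, level within 4 degrees and at rest (height (world z) of lid between 0.04 and 0.0475 m and horizontal distance between lid and tester_rim below 0.004 m and angle between lid's own z axis and vertical below 0.07 rad and linear speed of lid below 0.02 m/s and contact force between the fingers and lid below 0.1 N); the robot touches nothing.
It fails at once if the lid is pressed, wrenched or squeezed with more than 60 N in all (contact force between the fingers and lid above 60 N).
It fails at once if a key, the fob, the spudger or the power brick is shifted more than 25 mm (distance of any of key_a, key_b, fob, spudger, brick from where it was at the start of the episode above 0.025 m).
It also fails if it takes over 64 s, if anything falls off the work surface, if the arm or the gripper's body presses on something with over 40 N, if the wrist force passes 120 N, or if a joint passes its speed limit or range.

ROBOT

A 7-joint arm with a two-finger parallel gripper is mounted at the origin on the work surface. World frame = base frame: x ahead of the robot, y to its left, z up, the work surface at z = 0. Lengths are in m, angles in degrees, forces in N, time in s.
With the tool pointing down it reaches from about 0.35 to 0.9 m from the base axis. Payload 19.9 kg.
Tool frame: the origin (TCP) lies on the centre line of the jaws, within the pads' length; the fingertips stand 8 mm ahead of it and the grasp point (between the pads) lies 11 mm behind it (tip_extent is the z of the fingertips in the tool frame, in m); z points along the fingers, y is the line along which they close (so a half turn about z gives the same grasp; the last joint's range is limited). The gripper opens to 94 mm and grips with 3 to 60 N. Pads are 16 mm wide; open, the fingers measure 119 mm over their backs; the gripper's body (75 mm by 177 mm) begins 78 mm behind the grasp point.
Start: joints at [-77.55, 23.915, -0.59, 92.452, 0.269, 63.638, -3.037], TCP at [0.16, 0.604, 0.213] pointing down, gripper open.
Joint ranges: [-161.28, 161.28], [-22.2, 115.67], [-73.04, 71.86], [3.21, 147.25], [-68.34, 248.33], [10.77, 114.83], [-161.83, 161.83]. Speed limits (degrees/s): [108.29, 108.29, 136.94, 136.94, 172.46, 172.46, 172.46].

INTERFACE

Orientations are given as [roll, pitch, yaw] about the fixed x, y, z axes, in that order (R = Rz(yaw) Ry(pitch) Rx(roll)).
In Python, from bench import observe, snapshot, close_job, tip_extent gives the robot as it stands.
- The arm moves only by the tool apply_moves, never from a script. Its argument "series" is a list that holds one entry, the list of rows, each a list of 7 numbers: the shift along the tool's x, y, z in cm, then the turn, a rotation vector about the tool's x, y, z in degrees, then the finger opening in cm, from 0 to 9.4. In form: [[[dx, dy, dz, wx, wy, wz, gripper], ...]]. A call has 1 to 12 rows; each row is the pose to reach, as a shift and turn from the pose commanded when the call began, along the tool's axes at that moment; what a row does not reach only later rows make up. A row lasts 1/12 s, in which the tool goes at most 41.7 mm and 7.16 degrees, less where a joint would pass 70% of its speed; a pose out of reach is approached as far as the arm can. A call with a gripper value outside its range is refused whole. The fingers move at their own pace and stop on an object; "force" is the grip in N (left out, the last holds). Time passes only in rows, so rows that repeat a pose let the fingers close. It gives the time, the measured TCP pose, the force, the opening and the grip force at its end, in the units of the state.
- observe(): the state, without advancing time (a new reading comes with each control period).
- snapshot(name): name is "side" or "top" or "wrist"; returns a dict with "color" (480x640x3 uint8, red, green, blue), "K" (3x3 intrinsics, pixels), "R" (3x3) and "t" (3): a world point X has camera coordinates R X + t; the wrist camera has in their place "hand_eye" (4x4, takes a point from camera to tool coordinates, whose origin is the TCP and whose axes are the flange's). Camera axes: x right, y down, z forward; pixel columns grow to the right and rows downward; lengths in m; the calibration is good to about 2 mm. A picture is of the moment at which its call begins: read the wrist's pose just before it. There is no depth.
- close_job(): hands the job in; it is judged then, once.
The state is a dict: "time": time; "qpos": joint angles; "qvel": joint speeds; "joint_efforts": joint torques, N m; "position": TCP position; "orientation": TCP orientation; "contact_force": force on the tool from outside, world axes, zero at the start; "wrist_torque": the same for the moment, N m; "opening": opening from 0.0 (shut) to 1.0 (fully open); "grasp_force": force on a finger pad.
Only numpy, scipy, OpenCV 4.12 (cv2) and the standard library are available. Lean on these libraries where they do the work, as an engineer would, in place of code of your own. Each camera call takes 0.05 s, during which the arm holds its last target. There are 200 camera calls.

## Working session

There is one attempt and no reset: what is moved stays moved. The work goes in short steps, Python scripts to look and compute and a tool call to move; the robot and the scene stay as the last step left them, time stands still between calls to the robot, and variables do not carry over. Pictures are saved under pics/ and viewed, at most 10 in all, crops included, and the job is handed in when it is done.

Besides the shell and the picture viewer there is one more tool, called after "Request:" as a command line: name --argument value ..., lists and objects as JSON in quotes. apply_moves: Moves the arm, as the interface text tells. Its arguments: {"type":"object","properties":{"series":{"type":"array","items":{"type":"array","items":{"type":"array","items":{"type":"number"}}}},"force":{"type":"number"}},"required":["series"]}

```bash
mkdir -p pics; python3 - <<'E'
from bench import *
import cv2,numpy as np,pickle
print(observe(),tip_extent)
D={}
for n in("top","side"):
    s=snapshot(n);D[n]=s;cv2.imwrite(f"pics/{n}0.png",s["color"][:,:,::-1])
    print(n,s["K"],s["R"],s["t"])
pickle.dump(D,open("d.pkl","wb"))
E
```

```text
{'time': 0.0, 'qpos': array([-77.54956962,  23.9491189 ,  -0.5907211 ,  92.48406732,
         0.26643693,  63.63859012,  -3.03638346]), 'qvel': array([ 0.01094921, -0.0282027 ,  0.02724441,  0.00969988,  0.02340728,
       -0.03299371, -0.01166892]), 'joint_efforts': array([ 7.81388408e-04, -8.51264119e+01,  6.39049206e-01, -4.25985003e+01,
       -4.88721987e-02,  1.87647081e-02,  1.13856900e-04]), 'position': array([0.1598519 , 0.60383813, 0.21282416]), 'orientation': array([-1.79929638e+02,  2.53031082e-03,  1.65171656e+02]), 'contact_force': array([-0.4486821 ,  0.27080955,  0.05818019]), 'wrist_torque': array([-0.01326703, -0.0124731 , -0.00180059]), 'grasp_force': 0.0, 'opening': 1.0008172996322278} 0.008
top [[586.93923626   0.         321.35917749]
 [  0.         586.93923626 237.30503229]
 [  0.           0.           1.        ]] [[ 0.00628739 -0.99989903  0.01274348]
 [-0.99538182 -0.0074787  -0.09570323]
 [ 0.09578887 -0.0120829  -0.99532834]] [0.10597982 0.54917037 1.03581727]
side [[609.5903342    0.         314.69488925]
 [  0.         609.5903342  241.56838137]
 [  0.           0.           1.        ]] [[-0.98293934 -0.18320744 -0.01628741]
 [-0.12214822  0.71641265 -0.68690081]
 [ 0.13751385 -0.67319235 -0.72656865]] [0.57619223 0.04879325 1.34022372]
```

View pics/top0.png

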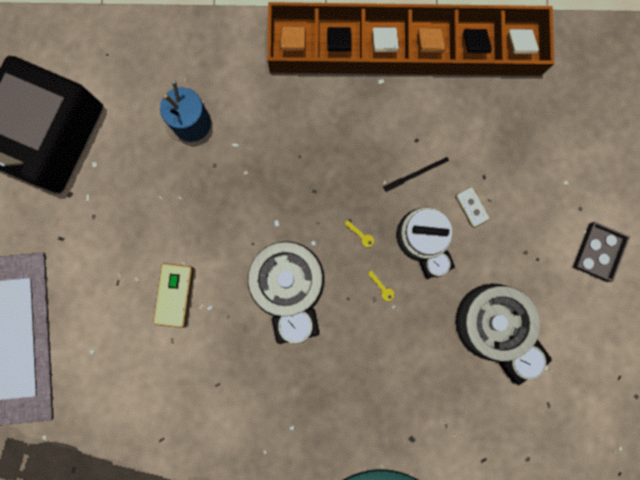

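View pics/side0.png

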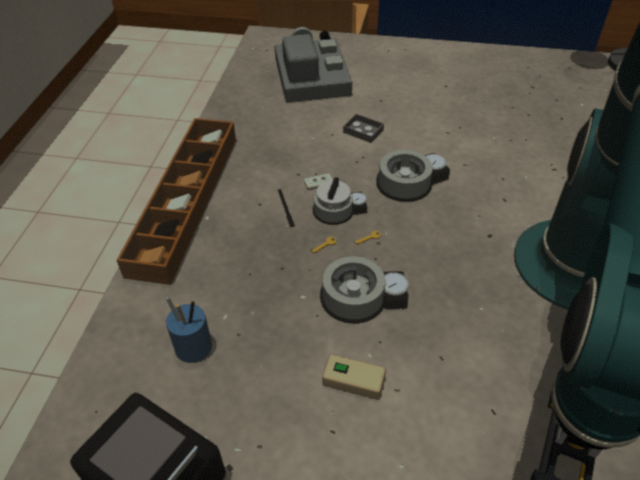

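The smallest tester, with its lid, is at top (427,232) and side (333,195). The bar runs from about (413,230) to (449,232) in the top view, and the spudger, fob and keys lie 6–10 cm around it.

```bash
cat > h.py <<'E'
import numpy as np,cv2
def back(K,R,t,px,z):
    d=R.T@np.linalg.solve(K,[px[0],px[1],1.]);c=-R.T@t
    return c+d*(z-c[2])/d[2]
E
python3 - <<'E'
from h import *
import pickle
s=pickle.load(open("d.pkl","rb"))["top"]
K,R,t=s["K"],s["R"],s["t"]
g=s["color"].max(2)
x0,y0=405,215
sub=(g[y0:y0+33,x0:x0+46]<60).astype(np.uint8)
n,l,st,c=cv2.connectedComponentsWithStats(sub);print(st,c+[x0,y0])
i=1+np.argmin([np.hypot(*(c[k]+[x0-431,y0-231])) for k in range(1,n)])
pts=np.argwhere(l==i)[:,::-1]+[x0,y0]
r=cv2.minAreaRect(pts.astype(np.float32));print(r)
W=np.array([back(K,R,t,p,.078) for p in pts]);m=W.mean(0);u=np.linalg.svd(W-m)[2][0];print("bar",m,np.degrees(np.arctan2(u[1],u[0])))
for nm,p,z in [("lid disc",(430,233),.062),("pot meter",(438,265),.028),("fob",(472,207),.013),("sp1",(386,188),.006),("sp2",(447,159),.006),("keyA",(368,241),.004),("keyB",(389,296),.004),("bigtester",(500,323),.05)]:print(nm,back(K,R,t,p,z).round(3))
E
```

```text
[[   0    0   46   33 1295]
 [   0    0    2    3    4]
 [   8   11   36   10  218]
 [   0   32    1    1    1]] [[427.12123552 231.08880309]
 [405.5        216.        ]
 [430.25688073 230.67431193]
 [405.         247.        ]]
((430.37823486328125, 230.6770477294922), (35.12290954589844, 6.208248615264893), 5.90614128112793)
bar [ 0.55629127 -0.07737359  0.078     ] 84.89551098600265
lid disc [ 0.554 -0.08   0.062]
pot meter [ 0.5   -0.101  0.028]
fob [ 0.608 -0.168  0.013]
sp1 [ 0.643 -0.01   0.006]
sp2 [ 0.699 -0.125  0.006]
keyA [0.544 0.023 0.004]
keyB [ 0.443 -0.015  0.004]
bigtester [ 0.398 -0.203  0.05 ]
```

Request:
apply_moves --series '[[[-1,-1,0,0,0,2,9.4],[-3,-3,0,0,0,5,9.4],[-5.5,-5.5,0,0,0,8,9.4],[-8,-8,0,0,0,12,9.4],[-10.5,-10.5,0,0,0,16,9.4],[-13,-13,0,0,0,20,9.4],[-15.5,-15.5,0,0,0,24,9.4],[-18,-18,0,0,0,28,9.4],[-20.5,-20.5,0,0,0,32,9.4],[-23,-23,0,0,0,35,9.4],[-25.5,-25.5,0,0,0,38,9.4],[-27.8,-27.8,0,0,0,40,9.4]]]'

```text
time: 1.1
position: [0.3581, 0.2623, 0.2134]
orientation: [-180.0, -0.0, 125.0]
contact_force: [-0.2, 0.8, 0.5]
opening: 0.999
grasp_force: 0.0
```

Request:
apply_moves --series '[[[-3.5,-0.3,0,0,0,4,9.4],[-7,-0.6,0,0,0,8,9.4],[-10.5,-0.9,0,0,0,12,9.4],[-14,-1.2,0,0,0,16,9.4],[-17.5,-1.5,0,0,0,20,9.4],[-21,-1.8,0,0,0,24,9.4],[-24.5,-2.1,0,0,0,28,9.4],[-28,-2.4,0,0,0,31,9.4],[-31.5,-2.7,0,0,0,34,9.4],[-35,-3.0,0,0,0,37,9.4],[-38,-3.3,0,0,0,39,9.4],[-39.1,-3.4,0,0,0,40,9.4]]]'

```text
time: 2.1
position: [0.5559, -0.079, 0.2133]
orientation: [180.0, 0.1, 84.9]
contact_force: [-1.1, 0.7, -0.4]
opening: 0.999
grasp_force: 0.0
```

```bash
python3 - <<'E'
from bench import *
import cv2,pickle
o=observe();s=snapshot("wrist");pickle.dump((o,s),open("w.pkl","wb"))
print(o["position"],o["orientation"],o["qpos"],o["contact_force"]);print(s["hand_eye"].round(4).tolist(),s["K"].tolist())
cv2.imwrite("pics/w0.png",s["color"][:,:,::-1])
E
```

```text
[ 0.55588818 -0.07895702  0.21329608] [1.79988059e+02 1.04898190e-01 8.48507112e+01] [-24.83520433  20.36420323  37.21474032 102.7097243  -13.73744487
  61.5028184   12.11381797] [-1.05621488  0.7045537  -0.36109103]
[[-0.0008, -0.9647, -0.2635, 0.0759], [1.0, -0.0006, -0.0007, 0.0004], [0.0005, -0.2635, 0.9647, -0.1718], [0.0, 0.0, 0.0, 1.0]] [[376.98598792773174, 0.0, 319.240857549346], [0.0, 376.98598792773174, 242.88181295751272], [0.0, 0.0, 1.0]]
```

View pics/w0.png

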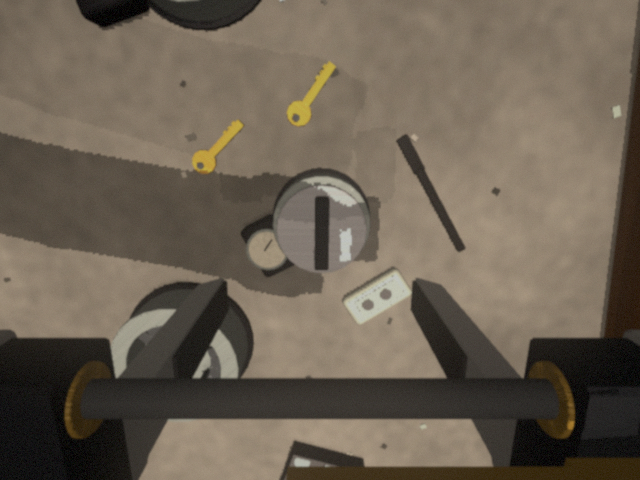

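The wrist view shows the bar at columns 315–328 and rows 196–270, centred near (321,233). That puts it about 1 mm in x and 2 mm in y from the TCP, aligned with the tool. I'll descend astride it.

Request:
apply_moves --series '[[[0.1,0.2,1.5,0,0,0,9.4],[0.1,0.2,4,0,0,0,7],[0.1,0.2,6.5,0,0,0,6],[0.1,0.2,9,0,0,0,5],[0.1,0.2,11,0,0,0,4],[0.1,0.2,12.5,0,0,0,4],[0.1,0.2,13.5,0,0,0,4],[0.1,0.2,13.9,0,0,0,3],[0.1,0.2,13.9,0,0,0,2.5],[0.1,0.2,13.9,0,0,0,2.5]]]' --force 8

```text
time: 2.98
position: [0.5573, -0.0739, 0.0751]
orientation: [180.0, -0.0, 85.2]
contact_force: [0.2, -0.1, 0.1]
opening: 0.399
grasp_force: 0.0
```

Request:
apply_moves --series '[[[0,0,0,0,0,0,2.2],[0,0,0,0,0,0,1.8],[0,0,0,0,0,0,1.5],[0,0,0,0,0,0,1.2],[0,0,0,0,0,0,0.8],[0,0,0,0,0,0,0.8],[0,0,0,0,0,0,0.8],[0,0,0,0,0,0,0.8]]]' --force 8

```text
time: 3.65
position: [0.5574, -0.0741, 0.0747]
orientation: [180.0, 0.0, 85.2]
contact_force: [0.2, 0.3, 4.3]
opening: 0.128
grasp_force: 8.0
```

```bash
python3 - <<'E'
from bench import *
import cv2,pickle
o=observe();print(o)
s=snapshot("wrist")
cv2.imwrite("pics/w1.png",s["color"][:,:,::-1])
E
```

```text
{'time': 3.65, 'qpos': array([-20.28094116,  30.86293305,  31.79892432, 108.77485558,
       -21.9126714 ,  46.40655806,  18.40304029]), 'qvel': array([ 0.05305738,  0.01991486,  0.03208049, -0.02400031, -0.17295418,
       -0.05152743,  0.02314523]), 'joint_efforts': array([ 1.02290672e-01, -7.53845072e+01,  1.25879627e+01, -2.98773712e+01,
        1.09761595e-01,  3.36277457e-01, -2.14960717e-03]), 'position': array([ 0.55737309, -0.07414823,  0.07473832]), 'orientation': array([1.79961856e+02, 3.57322208e-03, 8.51701634e+01]), 'contact_force': array([0.23911853, 0.30238205, 4.29313142]), 'wrist_torque': array([-0.02721639, -0.20462667, -0.01357931]), 'grasp_force': 7.99786739051342, 'opening': 0.12817565449927917}
```

View pics/w1.png

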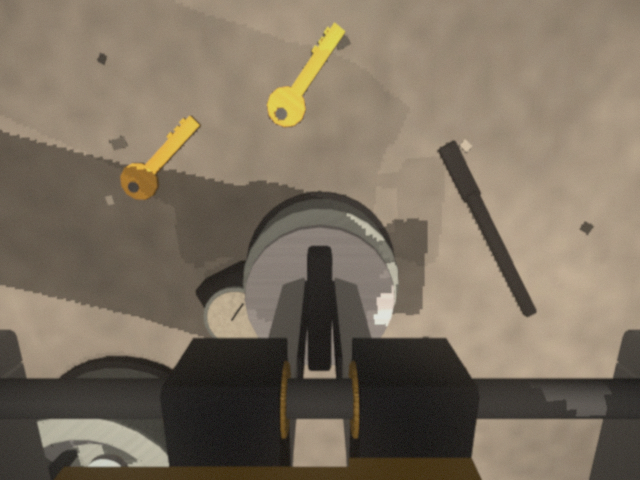

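The bar is gripped at 12 mm. Its ends at (319,247) and (319,370) put its centre about 5 mm behind the TCP along the bar, so I'll release, recentre and grip again.

Request:
apply_moves --series '[[[0,0,0,0,0,0,2.2],[0,0,0,0,0,0,2.2],[-0.2,0,0,0,0,0,2.2],[-0.5,0,0,0,0,0,2.2],[-0.5,0,0,0,0,0,2.2],[-0.5,0,0,0,0,0,2.2],[-0.5,0,0,0,0,0,2.2]]]'

```text
time: 4.28
position: [0.5566, -0.0791, 0.0745]
orientation: [-180.0, 0.0, 85.2]
contact_force: [-0.1, -0.0, 0.1]
opening: 0.236
grasp_force: 0.0
```

```bash
cat > m.py <<'E'
from bench import *
from h import *
from scipy.spatial.transform import Rotation as Ro
o=observe();s=snapshot("wrist")
H=s["hand_eye"];K=s["K"]
Rt=Ro.from_euler("xyz",o["orientation"],degrees=True).as_matrix();p=o["position"]
def proj(X):
    c=np.linalg.inv(H)@np.r_[Rt.T@(np.array(X)-p),1];q=K@c[:3];return q[:2]/q[2]
E
python3 - <<'E'
from m import *
print(o["position"],o["contact_force"],o["wrist_torque"],o["opening"])
im=s["color"][:,:,::-1].copy()
for cy,col in((-.0775,(0,0,255)),(-.0805,(0,255,0))):
    a=np.linspace(0,2*np.pi,90)
    P=np.array([proj([.557+.04*np.cos(t),cy+.04*np.sin(t),.062]) for t in a])
    cv2.polylines(im,[np.int32(P*1)],True,col,1)
    for z in(.062,.08):
        for sg in(1,-1):
            q=proj([.557,cy+sg*.031,z]);cv2.drawMarker(im,tuple(np.int32(q)),col,cv2.MARKER_TILTED_CROSS,6)
im=cv2.resize(im[170:430,200:460],(780,780*260//260))[:600]
cv2.imwrite("pics/w2.png",im)
E
```

```text
[ 0.55657914 -0.07914857  0.07445653] [-0.07339724 -0.00353008  0.14471023] [-0.11771347  0.04512959  0.03035507] 0.23550398243255688
```

View pics/w2.png

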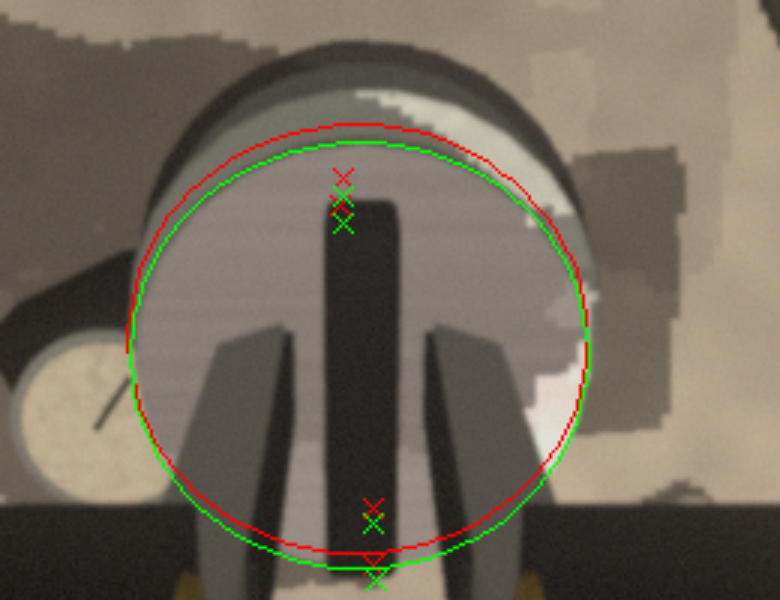

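Overlay: the green outline (centre y −0.0805) fits the disc, so I'll shift 1.5 mm more, grip and press slightly.

Request:
apply_moves --series '[[[-0.15,0,0,0,0,0,2.2],[-0.15,0,0,0,0,0,1.6],[-0.15,0,0,0,0,0,0.8],[-0.15,0,0,0,0,0,0.8],[-0.15,0,0,0,0,0,0.8],[-0.15,0,0,0,0,0,0.8],[-0.15,0,0,0,0,0,0.8]]]' --force 8

```text
time: 4.92
position: [0.5565, -0.0806, 0.0745]
orientation: [180.0, 0.0, 85.2]
contact_force: [-0.4, -0.6, -0.8]
opening: 0.128
grasp_force: 8.0
```

Request:
apply_moves --series '[[[0,0,0,0,0,2,0.8],[0,0,0,0,0,4,0.8],[0,0,0.02,0,0,6,0.8],[0,0,0.02,0,0,8,0.8],[0,0,0.02,0,0,10,0.8]]]'

```text
time: 5.33
position: [0.5566, -0.0806, 0.0744]
orientation: [180.0, 0.0, 75.1]
contact_force: [-1.4, 0.5, 1.6]
opening: 0.127
grasp_force: 8.0
```

```bash
cat > o.py <<'E'
from bench import *
o=observe()
for k in("time","position","orientation","contact_force","wrist_torque","opening","grasp_force"):print(k,o[k])
print(o["qpos"][6])
E
python3 o.py
```

```text
time 5.3333
position [ 0.55655003 -0.08060236  0.07439946]
orientation [1.79991714e+02 8.33417571e-04 7.50752613e+01]
contact_force [-1.42521761  0.48664539  1.59098195]
wrist_torque [-0.17384871  0.24373013  0.04721699]
opening 0.12710523051408795
grasp_force 7.9989954829216
10.611714336751103
```

Request:
apply_moves --series '[[[0,0,0.02,0,0,2,0.8],[0,0,0.02,0,0,4,0.8],[0,0,0.02,0,0,4,0.8]]]'

```text
time: 5.58
position: [0.5568, -0.0806, 0.0743]
orientation: [180.0, 0.0, 71.1]
contact_force: [-1.0, -0.3, 5.2]
opening: 0.128
grasp_force: 8.0
```

Request:
apply_moves --series '[[[0,0,0,0,0,2,0.8],[0,0,0,0,0,4,0.8],[0,0,0,0,0,4,0.8]]]'

```text
time: 5.83
position: [0.5568, -0.0806, 0.0744]
orientation: [180.0, -0.0, 67.1]
contact_force: [0.4, -0.1, 5.5]
opening: 0.129
grasp_force: 8.0
```

Request:
apply_moves --series '[[[0,0,0,0,0,2,0.8],[0,0,0,0,0,4,0.8],[0,0,0,0,0,4,0.8]]]'

```text
time: 6.08
position: [0.5568, -0.0806, 0.0743]
orientation: [180.0, -0.0, 63.1]
contact_force: [-0.3, -0.4, 6.1]
opening: 0.124
grasp_force: 8.0
```

```bash
python3 o.py
```

```text
time 6.0833
position [ 0.55675707 -0.08058559  0.07432314]
orientation [ 1.79971164e+02 -6.51159638e-03  6.31413471e+01]
contact_force [-0.29964761 -0.41359313  6.11473071]
wrist_torque [0.03924997 0.25867662 0.0679477 ]
opening 0.1243490368833579
grasp_force 8.007300943136215
0.6285107705019846
```

Request:
apply_moves --series '[[[0,0,0,0,0,2,0.8],[0,0,0,0,0,4,0.8],[0,0,0,0,0,4,0.8]]]'

```text
time: 6.33
position: [0.5567, -0.0806, 0.0743]
orientation: [180.0, -0.0, 59.1]
contact_force: [-0.1, 1.1, 6.2]
opening: 0.129
grasp_force: 8.0
```

Request:
apply_moves --series '[[[0,0,0,0,0,2,0.8],[0,0,0,0,0,4,0.8],[0,0,0,0,0,4,0.8]]]'

```text
time: 6.58
position: [0.5568, -0.0806, 0.0743]
orientation: [180.0, -0.0, 55.1]
contact_force: [-0.9, 1.3, 6.1]
opening: 0.127
grasp_force: 8.0
```

Request:
apply_moves --series '[[[0,0,0,0,0,2,0.8],[0,0,0,0,0,4,0.8],[0,0,0,0,0,4,0.8]]]'

```text
time: 6.83
position: [0.5568, -0.0806, 0.0743]
orientation: [180.0, -0.0, 51.1]
contact_force: [-0.8, -0.7, 6.5]
opening: 0.126
grasp_force: 8.0
```

Request:
apply_moves --series '[[[0,0,0,0,0,2,0.8],[0,0,0,0,0,4,0.8],[0,0,0,0,0,4,0.8]]]'

```text
time: 7.08
position: [0.5568, -0.0806, 0.0743]
orientation: [180.0, -0.0, 47.1]
contact_force: [-0.7, -0.1, 6.9]
opening: 0.127
grasp_force: 8.0
```

```bash
python3 o.py
```

```text
time 7.0833
position [ 0.55675471 -0.08058039  0.07431283]
orientation [ 1.79976158e+02 -1.31802761e-02  4.71403032e+01]
contact_force [-0.6584994  -0.06950808  6.85684443]
wrist_torque [0.03305622 0.25148264 0.05629305]
opening 0.12714824926840437
grasp_force 8.010590672492981
-12.714658270930018
```

Request:
apply_moves --series '[[[0,0,0,0,0,2,0.8],[0,0,0,0,0,4,0.8],[0,0,0,0,0,4,0.8]]]'

```text
time: 7.33
position: [0.5567, -0.0806, 0.0743]
orientation: [180.0, -0.0, 43.1]
contact_force: [0.2, -0.4, 6.4]
opening: 0.128
grasp_force: 8.0
```

Request:
apply_moves --series '[[[0,0,0,0,0,2,0.8],[0,0,0,0,0,4,0.8],[0,0,0,0,0,4,0.8]]]'

```text
time: 7.58
position: [0.5568, -0.0806, 0.0743]
orientation: [180.0, -0.0, 39.1]
contact_force: [-0.6, 0.4, 6.6]
opening: 0.126
grasp_force: 8.0
```

Request:
apply_moves --series '[[[0,0,0,0,0,2,0.8],[0,0,0,0,0,4,0.8],[0,0,0,0,0,4,0.8]]]'

```text
time: 7.83
position: [0.5568, -0.0805, 0.0743]
orientation: [180.0, -0.0, 35.1]
contact_force: [-1.0, 0.0, 6.4]
opening: 0.125
grasp_force: 8.0
```

Request:
apply_moves --series '[[[0,0,0,0,0,2,0.8],[0,0,0,0,0,4,0.8],[0,0,0,0,0,4,0.8]]]'

```text
time: 8.08
position: [0.5568, -0.0805, 0.0743]
orientation: [180.0, -0.0, 31.1]
contact_force: [-0.1, 0.5, 6.2]
opening: 0.128
grasp_force: 8.0
```

```bash
python3 o.py
```

```text
time 8.0833
position [ 0.55675343 -0.08054052  0.07429238]
orientation [ 1.79983431e+02 -1.95613563e-02  3.11429454e+01]
contact_force [-0.10551482  0.48756361  6.18221541]
wrist_torque [0.08691295 0.21830935 0.06114135]
opening 0.1276040990532191
grasp_force 8.009321987628937
-26.0141476929813
```

54° so far; I'll carry on.

Request:
apply_moves --series '[[[0,0,0,0,0,2,0.8],[0,0,0,0,0,4,0.8],[0,0,0,0,0,4,0.8]]]'

```text
time: 8.33
position: [0.5568, -0.0805, 0.0743]
orientation: [180.0, -0.0, 27.1]
contact_force: [0.1, -0.4, 5.9]
opening: 0.132
grasp_force: 8.0
```

Request:
apply_moves --series '[[[0,0,0,0,0,2,0.8],[0,0,0,0,0,4,0.8],[0,0,0,0,0,4,0.8]]]'

```text
time: 8.58
position: [0.5568, -0.0806, 0.0743]
orientation: [180.0, -0.0, 23.2]
contact_force: [-0.3, 1.2, 6.7]
opening: 0.127
grasp_force: 8.0
```

Request:
apply_moves --series '[[[0,0,0,0,0,2,0.8],[0,0,0,0,0,4,0.8],[0,0,0,0,0,4,0.8]]]'

```text
time: 8.83
position: [0.5566, -0.0806, 0.0741]
orientation: [180.0, -0.0, 19.2]
contact_force: [0.7, -0.3, 4.4]
opening: 0.124
grasp_force: 8.0
```

Request:
apply_moves --series '[[[0,0,0,0,0,2,0.8],[0,0,0,0,0,4,0.8],[0,0,0,0,0,4,0.8]]]'

```text
time: 9.08
position: [0.5562, -0.0804, 0.0738]
orientation: [-180.0, 0.0, 15.2]
contact_force: [0.5, 0.6, -1.2]
opening: 0.127
grasp_force: 8.0
```

```bash
python3 o.py
```

```text
time 9.0833
position [ 0.55622479 -0.08043955  0.07378538]
orientation [-1.79994560e+02  3.92811673e-02  1.52040941e+01]
contact_force [ 0.5292513   0.5714732  -1.19827405]
wrist_torque [0.05628209 0.11137298 0.02619435]
opening 0.12732875064990842
grasp_force 7.998636960983276
-39.244884566279836
```

Force dropped from 6.7 N to −1.2 N, so the lugs have met the slots. I'll press down, with 1° more turn to get clear of the edge.

Request:
apply_moves --series '[[[0,0,0.05,0,0,1,0.8],[0,0,0.1,0,0,1,0.8],[0,0,0.15,0,0,1,0.8],[0,0,0.2,0,0,1,0.8],[0,0,0.2,0,0,1,0.8]]]'

```text
time: 9.5
position: [0.5564, -0.0805, 0.072]
orientation: [-180.0, 0.0, 14.2]
contact_force: [-0.4, -0.3, -1.0]
opening: 0.125
grasp_force: 8.0
```

```bash
python3 o.py
```

```text
time 9.5
position [ 0.55642032 -0.08053688  0.07197306]
orientation [-1.79997071e+02  1.05605097e-02  1.42127153e+01]
contact_force [-0.43480069 -0.28639838 -1.00165301]
wrist_torque [0.02386987 0.19419049 0.02214234]
opening 0.125207779660947
grasp_force 7.998281568288803
-39.942833797113344
```

Request:
apply_moves --series '[[[0,0,0.1,0,0,0,0.8],[0,0,0.2,0,0,0,0.8],[0,0,0.3,0,0,0,0.8],[0,0,0.4,0,0,0,0.8],[0,0,0.4,0,0,0,0.8]]]'

```text
time: 9.92
position: [0.5565, -0.0806, 0.068]
orientation: [180.0, 0.0, 14.2]
contact_force: [-0.4, 0.7, 1.0]
opening: 0.126
grasp_force: 8.0
```

```bash
python3 o.py
```

```text
time 9.9167
position [ 0.55650121 -0.08063424  0.06796811]
orientation [1.79992290e+02 3.20003434e-03 1.41734298e+01]
contact_force [-0.43043168  0.71968886  0.97567566]
wrist_torque [-0.01607934  0.19330658  0.01302723]
opening 0.12602763410925097
grasp_force 7.998871207237244
-39.733543158105554
```

Request:
apply_moves --series '[[[0,0,0.1,0,0,0,0.8],[0,0,0.2,0,0,0,0.8],[0,0,0.3,0,0,0,0.8],[0,0,0.4,0,0,0,0.8],[0,0,0.45,0,0,0,0.8],[0,0,0.5,0,0,0,0.8],[0,0,0.5,0,0,0,0.8]]]'

```text
time: 10.5
position: [0.5565, -0.0806, 0.0631]
orientation: [180.0, 0.0, 14.2]
contact_force: [-1.4, 0.2, 2.6]
opening: 0.129
grasp_force: 8.0
```

```bash
python3 o.py
```

```text
time 10.5
position [ 0.55652203 -0.08060215  0.06305842]
orientation [1.79994322e+02 7.57580686e-04 1.41705572e+01]
contact_force [-1.42148794  0.19424459  2.62372361]
wrist_torque [0.0102376  0.3191812  0.00236061]
opening 0.1287288583911539
grasp_force 7.999470233917236
-39.44582085458283
```

Request:
apply_moves --series '[[[0,0,0.05,0,0,0,0.8],[0,0,0.05,0,0,2,0.8],[0,0,0.05,0,0,4,0.8],[0,0,0.05,0,0,6,0.8],[0,0,0.05,0,0,8,0.8],[0,0,0.05,0,0,8,0.8]]]'

```text
time: 11.0
position: [0.5566, -0.0805, 0.0626]
orientation: [180.0, -0.0, 6.1]
contact_force: [-0.4, 0.9, 3.7]
opening: 0.127
grasp_force: 8.0
```

```bash
python3 o.py
```

```text
time 11.0
position [ 0.55660409 -0.08053394  0.06259299]
orientation [ 1.79985869e+02 -5.85251359e-03  6.07556858e+00]
contact_force [-0.3529709   0.918941    3.67766493]
wrist_torque [ 0.14578053  0.26178137 -0.00674283]
opening 0.12651795168015068
grasp_force 8.000366538763046
-46.14135675127825
```

Request:
apply_moves --series '[[[0,0,0,0,0,2,0.8],[0,0,0,0,0,4,0.8],[0,0,0,0,0,6,0.8],[0,0,0,0,0,8,0.8],[0,0,0,0,0,10,0.8],[0,0,0,0,0,12,0.8],[0,0,0,0,0,14,0.8],[0,0,0,0,0,16,0.8],[0,0,0,0,0,16,0.8]]]'

```text
time: 11.75
position: [0.5566, -0.0805, 0.0626]
orientation: [180.0, -0.0, -9.9]
contact_force: [0.1, 0.2, 3.0]
opening: 0.128
grasp_force: 8.0
```

```bash
python3 o.py
```

```text
time 11.75
position [ 0.55661855 -0.08052037  0.06258903]
orientation [ 1.79988142e+02 -1.02563757e-02 -9.85572144e+00]
contact_force [0.05692407 0.21665353 3.04184578]
wrist_torque [0.23480893 0.13552564 0.02896982]
opening 0.12821748424050225
grasp_force 8.000559210777283
-59.399416565513015
```

Request:
apply_moves --series '[[[0,0,0,0,0,2,0.8],[0,0,0,0,0,4,0.8],[0,0,0,0,0,6,0.8],[0,0,0,0,0,6,0.8]]]'

```text
time: 12.08
position: [0.5566, -0.0806, 0.0626]
orientation: [180.0, -0.0, -15.8]
contact_force: [-0.6, 0.9, 2.9]
opening: 0.126
grasp_force: 8.0
```

```bash
python3 o.py | grep -E "ori|torq|cont"
```

```text
orientation [ 1.79988685e+02 -8.19145002e-03 -1.58138447e+01]
contact_force [-0.56624703  0.85329178  2.94896406]
wrist_torque [0.23154202 0.09838709 0.01791217]
```

Request:
apply_moves --series '[[[0,0,0,0,0,1,0.8],[0,0,0,0,0,2,0.8],[0,0,0,0,0,2,0.8]]]'

```text
time: 12.33
position: [0.5565, -0.0806, 0.0626]
orientation: [180.0, -0.0, -17.9]
contact_force: [-0.2, 0.2, 3.0]
opening: 0.127
grasp_force: 8.0
```

```bash
python3 o.py | grep -E "ori|torq|cont"
```

```text
orientation [ 1.79997782e+02 -4.42192080e-03 -1.78565316e+01]
contact_force [-0.16600591  0.19563845  3.03267611]
wrist_torque [0.28448195 0.0367979  0.027043  ]
```

Request:
apply_moves --series '[[[0,0,0,0,0,1,0.8],[0,0,0,0,0,2,0.8],[0,0,0,0,0,2,0.8]]]'

```text
time: 12.58
position: [0.5565, -0.0806, 0.0626]
orientation: [180.0, -0.0, -19.9]
contact_force: [0.4, 1.0, 3.3]
opening: 0.124
grasp_force: 8.0
```

```bash
python3 o.py | grep -E "ori|torq|cont"
```

```text
orientation [ 1.79994655e+02 -3.30507559e-03 -1.99126119e+01]
contact_force [0.35433801 0.9746211  3.26287267]
wrist_torque [0.23856926 0.08103938 0.02303549]
```

Request:
apply_moves --series '[[[0,0,0,0,0,1,0.8],[0,0,0,0,0,2,0.8],[0,0,0,0,0,2,0.8]]]'

```text
time: 12.83
position: [0.5565, -0.0806, 0.0626]
orientation: [180.0, -0.0, -21.9]
contact_force: [0.7, 0.4, 2.4]
opening: 0.127
grasp_force: 8.0
```

```bash
python3 o.py | grep -E "ori|torq|cont"
```

```text
orientation [ 1.79989744e+02 -2.46695578e-03 -2.19219874e+01]
contact_force [0.71852301 0.38778175 2.37751225]
wrist_torque [0.22358488 0.02105518 0.04654796]
```

Request:
apply_moves --series '[[[0,0,0,0,0,1,0.8],[0,0,0,0,0,2,0.8],[0,0,0,0,0,2,0.8]]]'

```text
time: 13.08
position: [0.5565, -0.0806, 0.0626]
orientation: [180.0, -0.0, -23.9]
contact_force: [-0.5, 0.6, 3.6]
opening: 0.128
grasp_force: 8.0
```

```bash
python3 o.py | grep -E "ori|torq|cont"
```

```text
orientation [ 1.79988125e+02 -1.11678755e-03 -2.39276171e+01]
contact_force [-0.48753894  0.62909693  3.60064982]
wrist_torque [ 0.25324175  0.0750869  -0.02156979]
```

Request:
apply_moves --series '[[[0,0,0,0,0,1,0.8],[0,0,0,0,0,2,0.8],[0,0,0,0,0,2,0.8]]]'

```text
time: 13.33
position: [0.5566, -0.0805, 0.0626]
orientation: [180.0, -0.0, -25.9]
contact_force: [0.0, 0.8, 2.2]
opening: 0.125
grasp_force: 8.0
```

```bash
python3 o.py | grep -E "ori|torq|cont"
```

```text
orientation [ 1.79999017e+02 -4.65774441e-03 -2.59166272e+01]
contact_force [0.02856389 0.82249381 2.1549431 ]
wrist_torque [ 0.4021123  -0.0482378   0.01230782]
```

Request:
apply_moves --series '[[[0,0,0,0,0,1,0.8],[0,0,0,0,0,2,0.8],[0,0,0,0,0,2,0.8]]]'

```text
time: 13.58
position: [0.5567, -0.0803, 0.0626]
orientation: [-180.0, -0.0, -27.9]
contact_force: [2.3, 2.2, 3.4]
opening: 0.125
grasp_force: 8.1
```

```bash
python3 o.py | grep -E "ori|torq|cont"
```

```text
orientation [-1.79989805e+02 -1.40238032e-02 -2.79074471e+01]
contact_force [2.27515818 2.19511525 3.3558367 ]
wrist_torque [ 0.70019601 -0.45730186  0.11980856]
```

Moment and side force are starting to rise at 42° past the drop, so the stop is beginning. I'll turn 1° more.

Request:
apply_moves --series '[[[0,0,0,0,0,0.5,0.8],[0,0,0,0,0,1,0.8]]]'

```text
time: 13.75
position: [0.5566, -0.0804, 0.0626]
orientation: [-180.0, -0.0, -28.9]
contact_force: [1.9, 3.5, 3.2]
opening: 0.131
grasp_force: 8.2
```

```bash
python3 o.py | grep -E "ori|torq|cont"
```

```text
orientation [-1.79991737e+02 -4.55565672e-03 -2.88529432e+01]
contact_force [1.87309116 3.45545612 3.15076114]
wrist_torque [ 0.77516885 -0.42316165  0.11654316]
```

Request:
apply_moves --series '[[[0,0,0,0,0,-1,0.8],[0,0,-0.1,0,0,-1,0.8],[0,0,-0.2,0,0,-1,0.8],[0,0,-0.25,0,0,-1,0.8],[0,0,-0.3,0,0,-1,0.8],[0,0,-0.3,0,0,-1,0.8]]]'

```text
time: 14.25
position: [0.5563, -0.0803, 0.0654]
orientation: [180.0, 0.0, -27.8]
contact_force: [2.1, 2.8, -4.1]
opening: 0.129
grasp_force: 8.0
```

```bash
python3 o.py | grep -E "pos|ori|torq|cont"
```

```text
position [ 0.55633315 -0.08034066  0.06539729]
orientation [ 1.79996279e+02  2.59866513e-02 -2.78208042e+01]
contact_force [ 2.12048718  2.78548455 -4.14257162]
wrist_torque [ 0.86703174 -0.558683    0.03389268]
```

Pulling up now meets a 4 N hold, so it is locked. I'll release and withdraw.

Request:
apply_moves --series '[[[0,0,0.04,0,0,0,0.8],[0,0,0.04,0,0,0,1.4],[0,0,0.04,0,0,0,1.8],[0,0,0.04,0,0,0,2.5],[0,0,0.04,0,0,0,3],[0,0,0.04,0,0,0,3],[0,0,-0.5,0,0,0,3],[0,0,-2,0,0,0,3],[0,0,-4.5,0,0,0,3],[0,0,-7,0,0,0,3],[0,0,-9,0,0,0,3],[0,0,-9,0,0,0,3]]]'

```text
time: 15.25
position: [0.558, -0.0814, 0.1602]
orientation: [-179.9, -0.3, -27.9]
contact_force: [-0.7, -1.2, 0.4]
opening: 0.322
grasp_force: 0.0
```

```bash
python3 - <<'E'
from m import *
print(o["position"],o["orientation"],o["contact_force"])
im=s["color"][:,:,::-1].copy()
u=np.array([np.cos(np.radians(-28)),np.sin(np.radians(-28)),0])
v=np.array([-u[1],u[0],0])
for h,col in((.045,(0,255,0)),(.050,(0,0,255))):
    C=np.array([.5566,-.0805,h])
    P=np.array([proj(C+[.04*np.cos(t),.04*np.sin(t),.008]) for t in np.linspace(0,6.28,90)])
    cv2.polylines(im,[np.int32(P.round())],True,col,1)
    B=np.array([proj(C+[0,0,.026]+a*.031*u+b*.006*v) for a,b in((1,1),(1,-1),(-1,-1),(-1,1))])
    cv2.polylines(im,[np.int32(B.round())],True,col,1)
im=cv2.resize(im[120:330,210:430],(628,600))
cv2.imwrite("pics/w3.png",im)
S=snapshot("side");cv2.imwrite("pics/s1.png",cv2.resize(S["color"][140:250,260:400,::-1],(700,550),interpolation=2))
E
```

```text
[ 0.55797077 -0.0813777   0.16016212] [-179.88500548   -0.25167753  -27.85358959] [-0.74157506 -1.20667471  0.38831787]
```

View pics/w3.png

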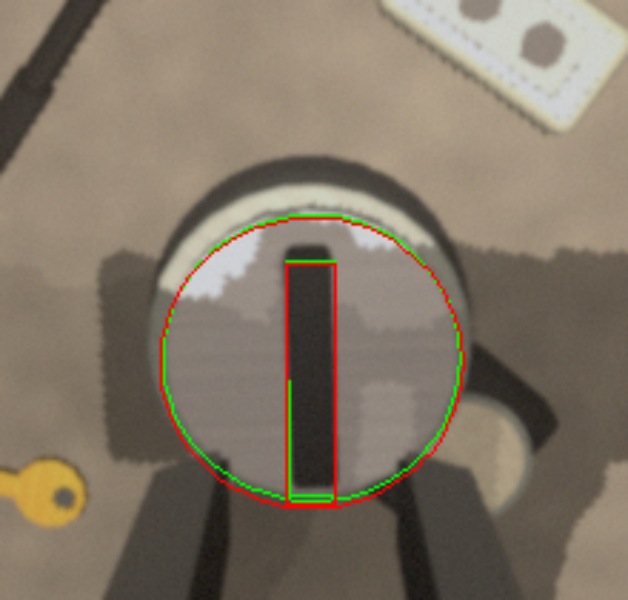

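View pics/s1.png

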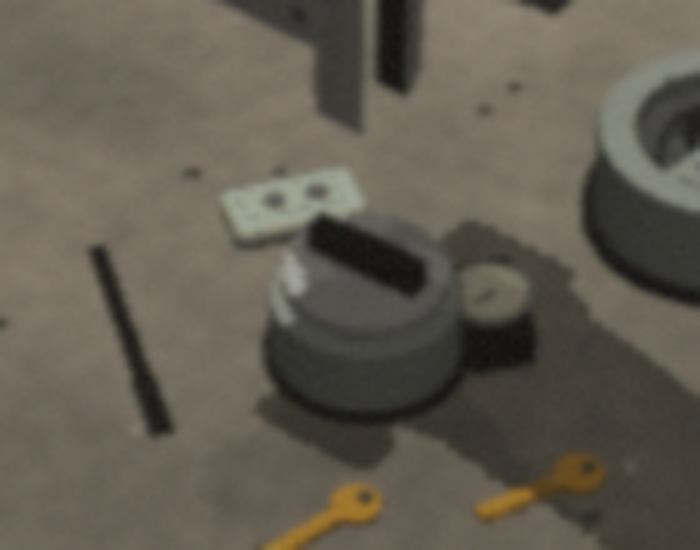

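The lid sits low on the rim in both views and follows the 45 mm outline, with the bar at −28° and the fingers clear. The keys, fob and spudger are where they were. I'll let the arm settle and hand in.

Request:
apply_moves --series '[[[0,0,0,0,0,0,3],[0,0,0,0,0,0,3],[0,0,0,0,0,0,3],[0,0,0,0,0,0,3]]]'

```text
time: 15.68
position: [0.5563, -0.0807, 0.1552]
orientation: [180.0, 0.0, -27.8]
contact_force: [-0.0, 0.2, -0.2]
opening: 0.321
grasp_force: 0.0
```

```bash
python3 -c "
from bench import *
print(close_job())"
```

```text
the job is handed in; nothing more can be done
None
```

The lid dropped into its slots, was turned to its stop and stays down by itself; with the fingers clear, I handed the job in at about 16 s, and no verdict came back.

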